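Weed out the out-of-date spices and hold the caddy up for wiping

TASK

Take the two out-of-date spice jars (red sticker on the lid) out of the caddy and set them in the recycling tub without dropping them from a height; the good jars stay upright in the caddy and nothing else on the worktop is to be disturbed. Then lift the caddy straight up about a hand's breadth (10 cm) off the worktop and hold it there, level and still, so that I can wipe underneath: finish while holding it in the air.

Things in the scene. Friction and masses are not known exactly. Their poses are not given: they have to be found in the camera images.
- caddy: loose bamboo spice caddy, a tray 168 mm (its x) by 240 mm (its y), walls 44 mm high, floor 8 mm, 320 to 500 g empty. Two rows of three cells (72 by 74 mm), centres at x = -43 and 43, y = -78, 0 and 78 mm, parted by strips 26 mm high and a middle board along y (14 mm thick, 58 mm high). Lids of jars in it are 98 mm above its underside. Origin: centre of the underside, z up
- caddy_grip (a point): middle of the caddy's flat handle rail, 128 mm above the underside, axes as the caddy. The rail runs along y over the middle board: 18 mm thick (x), 230 mm long, from 108 to 138 mm above the underside, on an 18 by 14 mm post at each end (y = -108 and 108 mm). If gripped away from the balance point of caddy and jars, the load can turn about the finger pads
- tub: open green recycling tub, 190 mm (its x) by 230 mm (its y), 100 mm high, walls and floor 5 mm, 0.7 kg, loose on the worktop, empty at the start. Origin: centre of the underside, z up
- reject_a: screw-top spice jar, 44 mm across, 90 mm tall (black lid: the top 18 mm, 44 mm across), clear with khaki filling and a white paper band, about 70 g (50 to 90 g); OUT OF DATE: a round red sticker, 33 mm across, covers most of the lid's top. Origin: centre of the underside, z up. It starts upright in one of the caddy's six cells, no telling which
- reject_b: screw-top spice jar, 44 mm across, 90 mm tall (black lid: the top 18 mm, 44 mm across), clear with brown filling and a white paper band, about 70 g (50 to 90 g); OUT OF DATE: a round red sticker, 33 mm across, covers most of the lid's top. Origin: centre of the underside, z up. It starts upright in one of the caddy's six cells, no telling which
- jar_a: screw-top spice jar, 44 mm across, 90 mm tall (black lid: the top 18 mm, 44 mm across), clear with orange filling and a white paper band, about 70 g (50 to 90 g); still good: plain black lid, no sticker. Origin: centre of the underside, z up. It starts upright in one of the caddy's six cells, no telling which
- jar_b: screw-top spice jar, 44 mm across, 90 mm tall (black lid: the top 18 mm, 44 mm across), clear with green filling and a white paper band, about 70 g (50 to 90 g); still good: plain black lid, no sticker. Origin: centre of the underside, z up. It starts upright in one of the caddy's six cells, no telling which
- jar_c: screw-top spice jar, 44 mm across, 90 mm tall (black lid: the top 18 mm, 44 mm across), clear with yellow filling and a white paper band, about 70 g (50 to 90 g); still good: plain black lid, no sticker. Origin: centre of the underside, z up. It starts upright in one of the caddy's six cells, no telling which
- jar_d: screw-top spice jar, 44 mm across, 90 mm tall (black lid: the top 18 mm, 44 mm across), clear with dark brown filling and a white paper band, about 70 g (50 to 90 g); still good: plain black lid, no sticker. Origin: centre of the underside, z up. It starts upright in one of the caddy's six cells, no telling which
- oil_bottle: green glass oil bottle, 62 mm across, 225 mm tall; bystander at the far side. Origin: centre of the underside
- mug: white mug, 82 mm across and 90 mm tall, handle at its +y; bystander at the far side. Origin: centre of the underside
- cleaner_spray: white and pink trigger spray bottle, 66 mm across, 218 mm tall; bystander at the far side. Origin: centre of the underside

How it is judged:
By the outcome, as a careful person would: the job done as asked, in the order asked, and still so for the second after the job is handed in, while the arm keeps its last pose, push and grip.
It also fails if it takes over 64 s, if anything falls off the work surface, if the arm or the gripper's body presses on something with over 40 N, if the wrist force passes 120 N, or if a joint passes its speed limit or range.

ROBOT

A 6-joint arm with a two-finger parallel gripper is mounted at the origin on the work surface. World frame = base frame: x ahead of the robot, y to its left, z up, the work surface at z = 0. Lengths are in m, angles in rad, forces in N, time in s.
With the tool pointing down it reaches from about 0.425 to 0.95 m from the base axis. Payload 3.5 kg.
Tool frame: the origin (TCP) lies between the finger pads; the fingertips stand 19 mm ahead of it and the grasp point (between the pads) is the TCP (ctrl.nose_length is the distance from the TCP to the fingertips, in m); z points along the fingers, y is the line along which they close (so a half turn about z gives the same grasp; the last joint's range is limited). The gripper opens to 85 mm and grips with 20 to 120 N. Pads are 22 mm wide; open, the fingers measure 114 mm over their backs; the gripper's body (76 mm by 85 mm) begins 54 mm behind the grasp point. The pads swing forward as they close: fully open they stand 13 mm farther back than shut.
Start: joints at [-1.309, 0.286, 1.577, -0, 1.279, -0.15], TCP at [0.27, -0.619, 0.25] pointing down, gripper open.
Joint ranges: [-2.77, 2.77], [-0.9, 2.22], [0.21, 2.48], [-1.53, 4.67], [0.24, 2.81], [-2.84, 2.84]. Speed limits (rad/s): [2.79, 2.79, 3.14, 3.14, 3.14, 3.14].

INTERFACE

Orientations are given as a unit quaternion [x, y, z, w].
In Python, from plant import ctrl gives the robot as it stands.
- The arm moves only by the tool apply_moves, never from a script. Its argument "series" is a list of rows, each a list of 6 numbers: the shift along the world's x, y, z scaled (see below), then the turn, a rotation vector about the world's x, y, z scaled (see below). A call has 1 to 20 rows; each row is the pose to reach, as a shift and turn from the pose commanded when the call began; what a row does not reach only later rows make up. The controller multiplies each number of a shift by 0.8 m and each number of a turn by 45 degrees. A row lasts 1/8 s, in which the tool goes at most 62.5 mm and 10.7 degrees, less where a joint would pass 70% of its speed; a pose out of reach is approached as far as the arm can. A call with a number of a shift or a turn outside -1 to 1 is refused whole. A call with a gripper value outside its range is refused whole. "jaw" is the opening, from 0 (shut) to 1 (fully open), set as the call begins (left out, the last holds). The fingers move at their own pace and stop on an object; "squeeze" is the grip in N (left out, the last holds). Time passes only in rows, so rows that repeat a pose let the fingers close. It gives the time, the measured TCP pose, the force, the opening and the grip force at its end, in the units of the state.
- ctrl.get_state(): the state, without advancing time (a new reading comes with each control period).
- ctrl.read_camera(name): name is "scene" or "top" or "wrist"; returns the picture (420x560x3 uint8, red, green, blue); there is no depth.
- ctrl.get_calibration(name): a dict with "fx", "fy", "cx", "cy" (pixels), "xyz" and "orientation" of the camera in the world; the wrist camera has in their place "hand_eye" (4x4, takes a point from camera to tool coordinates, whose origin is the TCP and whose axes are the flange's). Camera axes: x right, y up, looking along -z (the intrinsics and any distortion apply to the point x, -y, -z); pixel columns grow to the right and rows downward; lengths in m; the calibration is good to about 2 mm. A picture is of the moment at which its call begins: read the wrist's pose just before it. get_calibration takes no time and is no camera call.
- ctrl.sign_off(): hands the job in; it is judged then, once.
Trained networks look in the newest picture that a camera, given by its name, has taken for a name from the list of things; names that differ only in an ending like _2 or _b are one class to them, and where a whole thing is asked for, a point or a joint stands for the part that bears it (a point fixed in the world has none). Each returns a list of dicts, best first, with "p" (0 to 1); they miss things now and then, are a little off and sometimes report something else, mostly with a low value. They report only what shows in the picture. A call takes as long as a camera call.
- ctrl.boxes_of(thing, camera): "xy" ([column, row] as shares, 0 to 1, of the picture: columns of its width, rows of its height, amid what is visible of it).
- ctrl.silhouettes(thing, camera): "pixels" (420x560 bool, what is visible of it) and "xy" ([column, row] as shares, 0 to 1, of the picture: columns of its width, rows of its height, amid what is visible of it).
The state is a dict: "time": time; "qpos": joint angles; "dq": joint speeds; "joint_efforts": joint torques, N m; "eef_pos": TCP position; "tcp_rot": TCP orientation; "contact_force": force on the tool from outside, world axes, zero at the start; "wrist_torque": the same for the moment, N m; "opening": opening from 0.0 (shut) to 1.0 (fully open); "finger_force": force on a finger pad.
Only numpy, scipy, OpenCV 4.12 (cv2) and the standard library are available. Lean on these libraries where they do the work, as an engineer would, in place of code of your own. Each camera call takes 0.05 s, during which the arm holds its last target. There are 200 camera calls.

## Working session

There is one attempt and no reset: what is moved stays moved. The work goes in short steps, Python scripts to look and compute and a tool call to move; the robot and the scene stay as the last step left them, time stands still between calls to the robot, and variables do not carry over. Pictures are saved under pics/ and viewed, at most 10 in all, crops included, and the job is handed in when it is done.

Besides the shell and the picture viewer there is one more tool, called after "Request:" by a JSON object that holds its "name" and its "arguments". apply_moves: Moves the arm, as the interface text tells. Shifts and turns lie within -1 to 1; 1 stands for 0.8 m of shift or 45 degrees of turn. Its arguments: {"type":"object","properties":{"series":{"type":"array"},"jaw":{"type":"number"},"squeeze":{"type":"number"}},"required":["series"]}

```bash
mkdir -p pics; ls; cat > h.py <<'E'
import numpy as np, cv2
from plant import ctrl
from scipy.spatial.transform import Rotation as R
def cam(n):
    c=ctrl.get_calibration(n)
    if 'hand_eye' in c:
        s=ctrl.get_state(); H=np.array(c['hand_eye']); Rt=R.from_quat(s['tcp_rot']).as_matrix()
        return c,Rt@H[:3,:3],Rt@H[:3,3]+np.array(s['eef_pos'])
    return c,R.from_quat(c['orientation']).as_matrix(),np.array(c['xyz'])
def toz(n,uv,z):
    c,Rm,t=cam(n)
    uv=np.atleast_2d(uv).astype(float)
    d=np.c_[(uv[:,0]-c['cx'])/c['fx'],-(uv[:,1]-c['cy'])/c['fy'],-np.ones(len(uv))]@Rm.T
    return t+d*((z-t[2])/d[:,2])[:,None]
def proj(n,P):
    c,Rm,t=cam(n)
    p=(np.atleast_2d(P)-t)@Rm
    return np.c_[c['cx']+c['fx']*p[:,0]/-p[:,2],c['cy']-c['fy']*p[:,1]/-p[:,2]]
def save(n,f):
    im=ctrl.read_camera(n); cv2.imwrite('pics/'+f,im[:,:,::-1]); return im
E
python3 - <<'E'
from h import *
for n in('top','scene'):
    save(n,n+'1.png'); print(ctrl.get_calibration(n))
print(ctrl.get_calibration('wrist'))
for t in('caddy','tub','reject_a','jar_a','mug','oil_bottle','cleaner_spray'):
    for d in ctrl.boxes_of(t,'top'):
        uv=np.array(d['xy'])*[560,420]; print(t,round(d['p'],2),uv.round(),toz('top',uv,.098)[0].round(3))
print(ctrl.get_state())
E
```

```text
pics
{'fx': 400.2079080021221, 'fy': 400.2079080021221, 'cx': 279.8211686507558, 'cy': 210.94183944310993, 'xyz': array([ 0.47129586, -0.00756313,  0.8940993 ]), 'orientation': array([ 0.04142329, -0.06545968, -0.70469817,  0.70526565])}
{'fx': 397.93545871860164, 'fy': 397.93545871860164, 'cx': 280.9166016499431, 'cy': 214.00837813073866, 'xyz': array([1.13286032, 0.07105587, 0.9576698 ]), 'orientation': array([0.18107101, 0.20831796, 0.74197889, 0.61096992])}
{'fx': 373.0571586520972, 'fy': 373.0571586520972, 'cx': 279.88507441834923, 'cy': 206.73591676298977, 'hand_eye': array([[ 9.36389995e-04,  9.61378839e-01,  2.75226910e-01,
         7.07049491e-02],
       [ 9.99999542e-01, -9.55183355e-04, -6.57512059e-05,
         2.53702312e-04],
       [ 1.99680345e-04,  2.75226845e-01, -9.61379292e-01,
        -1.23059642e-01],
       [ 0.00000000e+00,  0.00000000e+00,  0.00000000e+00,
         1.00000000e+00]])}
caddy 0.82 [181. 241.] [0.532 0.16  0.098]
reject_a 0.88 [208. 206.] [0.601 0.109 0.098]
reject_a 0.76 [222. 244.] [0.525 0.079 0.098]
jar_a 0.86 [149. 273.] [0.47  0.22  0.098]
[... 329 characters left out ...]
ime': 0.45, 'qpos': array([-1.30901511e+00,  2.86381197e-01,  1.57682475e+00, -1.21860583e-06,
        1.27855167e+00, -1.49967258e-01]), 'dq': array([-0.00046312, -0.00161908, -0.00328419,  0.00107589, -0.00125359,
        0.00071594]), 'joint_efforts': array([-1.76645979e-03, -4.05365896e+01, -2.92451674e+01, -1.94729359e-04,
        1.56966482e-03,  6.23778917e-06]), 'eef_pos': array([ 0.27017647, -0.61851254,  0.25020303]), 'tcp_rot': array([ 9.78882605e-01,  2.04423186e-01, -5.19134156e-06, -8.23184138e-05]), 'contact_force': array([ 0.03554653,  0.41652299, -0.49612791]), 'wrist_torque': array([ 0.04905137, -0.02334596, -0.01958402]), 'finger_force': 0.0, 'opening': 1.0049334869432485}
```

View pics/top1.png

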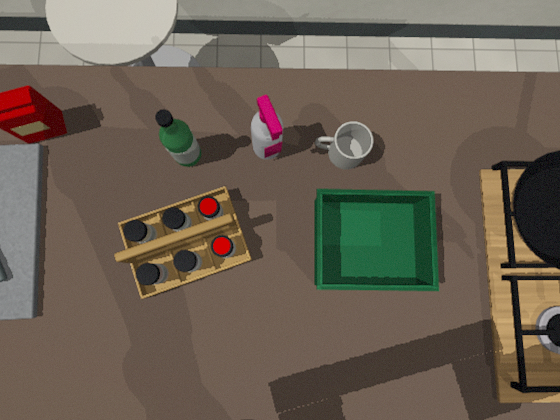

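View pics/scene1.png

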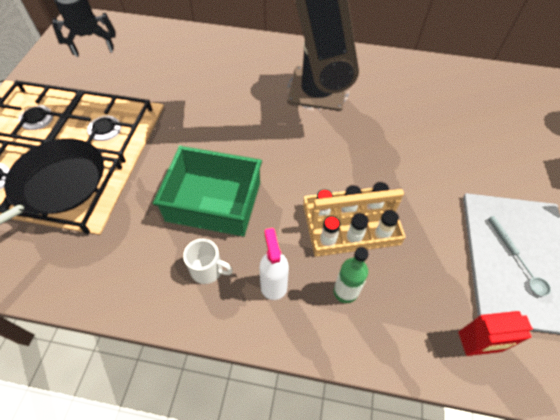

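Both views show the caddy with the two red stickers at its -y end, at about (208,206) and (222,245) in the top view. The tub's middle is near (377,240), and the bystanders stand beyond both. Next I measure from both cameras.

```bash
python3 - <<'E'
from h import *
print('nose',ctrl.nose_length)
ims={}
for n in('top','scene'):
    ims[n]=im=ctrl.read_camera(n); 
    hsv=cv2.cvtColor(im,cv2.COLOR_RGB2HSV)
    m=((hsv[...,0]<8)|(hsv[...,0]>172))&(hsv[...,1]>190)&(hsv[...,2]>110)
    k,l,st,ce=cv2.connectedComponentsWithStats(m.astype(np.uint8))
    for i in range(1,k):
        if 60<st[i,4]<800: print(n,'red',ce[i].round(1),st[i,2:],toz(n,ce[i],.098)[0].round(4))
    for d in ctrl.boxes_of('jar_a',n):
        uv=np.array(d['xy'])*[560,420]; print(n,'jar',round(d['p'],2),uv.round(),toz(n,uv,.098)[0].round(3))
    # tub rim
    m=((hsv[...,0]>60)&(hsv[...,0]<90)&(hsv[...,1]>150)).astype(np.uint8)
    k,l,st,ce=cv2.connectedComponentsWithStats(m); i=1+np.argmax(st[1:,4])
    pts=cv2.findContours((l==i).astype(np.uint8),0,1)[0][0][:,0,:]
    r=cv2.boxPoints(cv2.minAreaRect(toz(n,pts,.1)[:,:2].astype(np.float32)))
    print(n,'tub rim',r.round(3).tolist(),r.mean(0).round(3),np.linalg.norm(r-np.roll(r,1,0),axis=1).round(3))
    for t in ('caddy_grip','caddy'):
        for d in ctrl.silhouettes(t,n)[:1]:
            print(n,t,d['p'],d['pixels'].sum(),toz(n,np.array(d['xy'])*[560,420],.128)[0].round(3))
top=ims['top'][170:310,90:270]
cv2.imwrite('pics/c1.png',cv2.resize(top,None,fx=4.4,fy=4.2,interpolation=cv2.INTER_CUBIC)[:,:,::-1])
E
```

```text
nose 0.019
top red [14.6 97.7] [ 32  25 549] [0.8263 0.5102 0.098 ]
top red [ 17.1 112.6] [ 36  17 286] [0.7942 0.5021 0.098 ]
top red [207.9 205.8] [ 17  17 231] [0.6027 0.1094 0.098 ]
top red [221.2 245.3] [ 18  18 235] [0.5236 0.0813 0.098 ]
top jar 0.92 [186. 260.] [0.495 0.149 0.098]
top jar 0.61 [138. 230.] [0.554 0.246 0.098]
top jar 0.6 [148. 274.] [0.469 0.222 0.098]
top jar 0.33 [207. 207.] [0.599 0.111 0.098]
top tub rim [[0.4350000023841858, -0.3479999899864197], [0.6340000033378601, -0.35100001096725464], [0.6380000114440918, -0.10599999874830246], [0.4390000104904175, -0.10300000011920929]] [ 0.537 -0.227] [0.244 0.199 0.244 0.199]
top caddy_grip 0.96 6400 [0.525 0.142 0.128]
top caddy 0.66 6338 [0.525 0.146 0.128]
scene red [324.1 193.9] [14  7 76] [0.5185 0.0819 0.098 ]
scene red [331.6 222.7] [ 14  13 146] [0.6024 0.112  0.098 ]
scene jar 0.95 [388. 224.] [0.579 0.253 0.098]
scene jar 0.79 [373. 192.] [0.486 0.209 0.098]
scene jar 0.69 [353. 191.] [0.493 0.155 0.098]
scene jar 0.68 [360. 227.] [0.601 0.182 0.098]
scene tub rim [[0.503000020980835, -0.20499999821186066], [0.5809999704360962, -0.20999999344348907], [0.5830000042915344, -0.17299999296665192], [0.5049999952316284, -0.16899999976158142]] [ 0.543 -0.189] [0.037 0.078 0.037 0.078]
scene caddy_grip 0.86 3558 [0.596 0.153 0.128]
scene caddy 0.82 3647 [0.596 0.155 0.128]
```

View pics/c1.png

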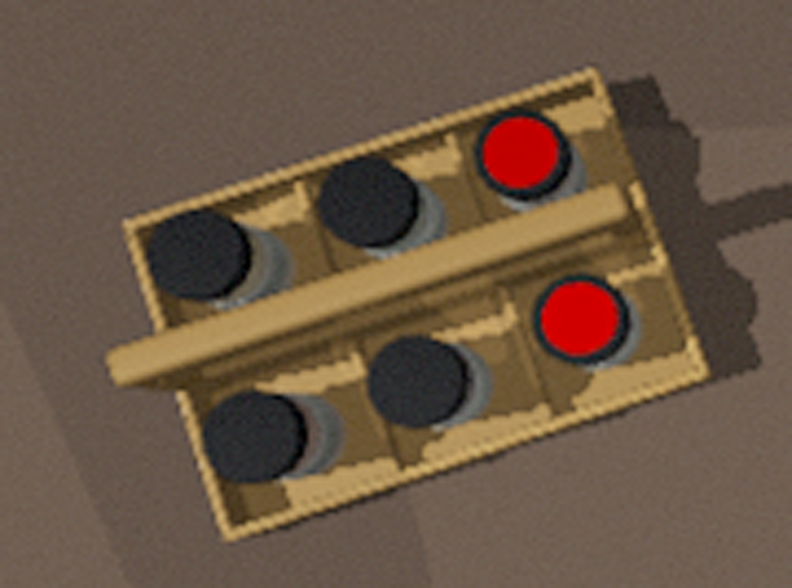

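The crop shows the four tray corners, the rail running over the middle, and lids well apart. I'll fit the caddy pose to the corners and rail.

```bash
python3 - <<'E'
from h import *
from scipy.optimize import least_squares
cr=np.array([[598,70],[706,376],[228,540],[124,222],[107,352],[618,183]],float)
px=cr/[4.4,4.2]+[90,170]
# model: far = +x, right = -y
M=np.array([[.084,-.12,.044],[-.084,-.12,.044],[-.084,.12,.044],[.084,.12,.044],[.009,.115,.138],[.009,-.115,.138]])
def W(p,M):
    c,s=np.cos(p[2]),np.sin(p[2]); return np.c_[p[0]+c*M[:,0]-s*M[:,1],p[1]+s*M[:,0]+c*M[:,1],M[:,2]]
f=lambda p:(proj('top',W(p,M))-px).ravel()
r=least_squares(f,[.53,.15,.28]); p=r.x
print('caddy',p.round(4),np.degrees(p[2]),'res px',r.fun.round(1))
J=np.array([[sx*.043,sy,.098] for sx in(1,-1) for sy in(-.078,0,.078)]); print(W(p,J).round(3))
red=np.array([[.6027,.1094],[.5236,.0813]]);c,s=np.cos(p[2]),np.sin(p[2])
print('red in caddy',((red-p[:2])@np.array([[c,-s],[s,c]])).round(4))
print('grip at y=+16mm',W(p,np.array([[0,.016,.128]])).round(4))
# tub corners from top picture, inner/outer rim
T=np.array([[.095,-.115,.1],[-.095,-.115,.1],[-.095,.115,.1],[.095,.115,.1]])
im=ctrl.read_camera('top');hsv=cv2.cvtColor(im,cv2.COLOR_RGB2HSV)
m=((hsv[...,0]>60)&(hsv[...,0]<90)&(hsv[...,1]>150)).astype(np.uint8); k,l,st,ce=cv2.connectedComponentsWithStats(m);i=1+np.argmax(st[1:,4])
m=(l==i).astype(np.uint8)
B=np.r_[T,T*[1,1,0]]
def iou(q):
    h=cv2.convexHull(proj('top',W(q,B)).astype(np.float32)); z=np.zeros_like(m); cv2.fillConvexPoly(z,(h*16).astype(np.int32),1,shift=4)
    return -(z&m).sum()/(z|m).sum()
from scipy.optimize import minimize
q=minimize(iou,[.537,-.227,0],method='Nelder-Mead',options={'initial_simplex':[[.537,-.227,0],[.55,-.227,0],[.537,-.21,0],[.537,-.227,.05]]})
print('tub',q.x.round(4),q.fun)
E
```

```text
caddy [0.5354 0.1643 0.3418] 19.585929159663543 res px [ 0.2 -0.5  1.1  0.4 -0.8  0.8 -0.3  0.  -0.9 -0.1  0.8 -0.6]
[[0.602 0.105 0.098]
 [0.576 0.179 0.098]
 [0.55  0.252 0.098]
 [0.521 0.076 0.098]
 [0.495 0.15  0.098]
 [0.469 0.223 0.098]]
red in caddy [[ 0.045  -0.0743]
 [-0.039  -0.0742]]
grip at y=+16mm [[0.5301 0.1794 0.128 ]]
tub [ 0.7277  0.0016 -0.4   ] 0.0<stdin>:24: RuntimeWarning: overflow encountered in scalar negative
```

Request:
{"name": "apply_moves", "arguments": {"series": [[0.4154, 0.912, 0, 0, 0, -0.089], [0.4154, 0.912, 0, 0, 0, -0.089], [0.4154, 0.912, 0, 0, 0, -0.089], [0.4154, 0.912, 0, 0, 0, -0.089], [0.4154, 0.912, 0, 0, 0, -0.089], [0.4154, 0.912, 0, 0, 0, -0.089], [0.4154, 0.912, 0, 0, 0, -0.089], [0.4154, 0.912, 0, 0, 0, -0.089], [0.4154, 0.912, 0, 0, 0, -0.089], [0.4154, 0.912, 0, 0, 0, -0.089], [0.4154, 0.912, 0, 0, 0, -0.089], [0.4154, 0.912, 0, 0, 0, -0.089], [0.4154, 0.912, 0, 0, 0, -0.089], [0.4154, 0.912, -0.04, 0, 0, -0.089], [0.4154, 0.912, -0.075, 0, 0, -0.089], [0.4154, 0.912, -0.075, 0, 0, -0.089], [0.4154, 0.912, -0.075, 0, 0, -0.089], [0.4154, 0.912, -0.075, 0, 0, -0.089]], "jaw": 0.76, "squeeze": 40}}

```text
time: 3.15
eef_pos: [0.6036, 0.1108, 0.1924]
tcp_rot: [0.985, 0.17, 0.002, 0.0]
contact_force: [0.6, -0.7, 0.4]
opening: 0.759
finger_force: 0.0
```

```bash
cat > red.py <<'E'
from h import *
import sys
n='wrist'; s=ctrl.get_state(); im=save(n,sys.argv[1]); print(s['time'],s['eef_pos'],s['tcp_rot'].round(4),s['opening'])
hsv=cv2.cvtColor(im,cv2.COLOR_RGB2HSV)
m=((hsv[...,0]<8)|(hsv[...,0]>172))&(hsv[...,1]>190)&(hsv[...,2]>90)
k,l,st,ce=cv2.connectedComponentsWithStats(m.astype(np.uint8))
for i in range(1,k):
    if st[i,4]>300: print('red',ce[i].round(1),st[i,2:],toz(n,ce[i],.098)[0].round(4))
E
python3 red.py w1.png
```

```text
3.15 [0.60357576 0.11083465 0.19244546] [9.855e-01 1.699e-01 1.700e-03 2.000e-04] 0.7585449820590042
```

View pics/w1.png

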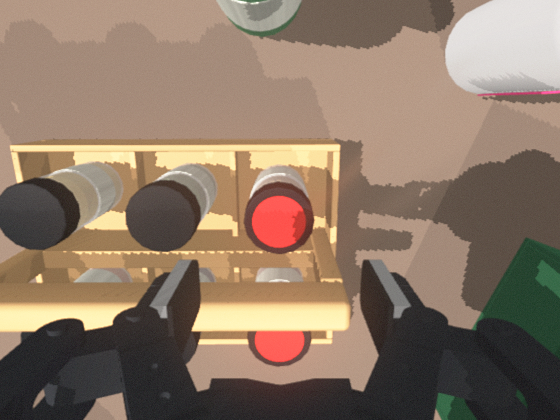

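The wrist view shows the caddy square to the gripper and the far sticker centred at about (279,221), midway between the fingers. The bystanders are clear of them.

```bash
python3 - <<'E'
from h import *
im=cv2.imread('pics/w1.png')[:,:,::-1].astype(int)
m=(im[...,0]>130)&(im[...,1]<60)&(im[...,2]<60)
k,l,st,ce=cv2.connectedComponentsWithStats(m.astype(np.uint8))
for i in range(1,k):
    if st[i,4]>300: print(ce[i].round(1),st[i],toz('wrist',ce[i],.098)[0].round(4))
print('rail top near edge',toz('wrist',[[348,280],[100,284]],.138).round(4))
E
sed -i 's/^hsv.*/im=im.astype(int)/; s/^m=.*/m=(im[...,0]>130)\&(im[...,1]<60)\&(im[...,2]<60)/' red.py
```

```text
rail top near edge [[0.5969 0.0703 0.138 ]
 [0.5511 0.1922 0.138 ]]
```

```bash
cat > red.py <<'E'
from h import *
import sys
im=cv2.imread(sys.argv[1])[:,:,::-1].astype(int) if '/' in sys.argv[1] else save('wrist',sys.argv[1]).astype(int)
m=(im[...,0]>140)&(im[...,0]-im[...,1]>100)&(im[...,0]-im[...,2]>100)
k,l,st,ce=cv2.connectedComponentsWithStats(m.astype(np.uint8))
for i in range(1,k):
    if st[i,4]>300: print(ce[i].round(1),st[i],toz('wrist',ce[i],.098)[0].round(4))
E
python3 red.py pics/w1.png; python3 -c "
import cv2;im=cv2.imread('pics/w1.png');print(im[221,279],im.shape)"
```

```text
[278.4 221.3] [ 252  196   54   52 2219] [0.6028 0.1113 0.098 ]
[279.1 344.3] [ 255  331   50   31 1302] [0.5205 0.0815 0.098 ]
[ 77  82 254] (420, 560, 3)
```

Request:
{"name": "apply_moves", "arguments": {"series": [[0, 0, -0.04, 0, 0, 0], [0, 0, -0.075, 0, 0, 0], [0, 0, -0.105, 0, 0, 0], [0, 0, -0.125, 0, 0, 0], [0, 0, -0.125, 0, 0, 0], [0, 0, -0.125, 0, 0, 0]]}}

```text
time: 3.95
eef_pos: [0.6035, 0.111, 0.0917]
tcp_rot: [0.985, 0.17, 0.001, 0.0]
contact_force: [0.6, 0.3, 0.3]
opening: 0.759
finger_force: 0.0
```

Request:
{"name": "apply_moves", "arguments": {"series": [[0, 0, 0, 0, 0, 0], [0, 0, 0, 0, 0, 0], [0, 0, 0, 0, 0, 0], [0, 0, 0, 0, 0, 0], [0, 0, 0, 0, 0, 0], [0, 0, 0, 0, 0, 0]], "jaw": 0.3, "squeeze": 30}}

```text
time: 4.7
eef_pos: [0.6036, 0.1112, 0.0919]
tcp_rot: [0.985, 0.17, 0.001, 0.0]
contact_force: [-0.2, -0.1, 5.9]
opening: 0.504
finger_force: 30.9
```

Request:
{"name": "apply_moves", "arguments": {"series": [[0, 0, 0.02, 0, 0, 0], [0, 0, 0.06, 0, 0, 0], [0, 0, 0.11, 0, 0, 0], [0, 0, 0.16, 0, 0, 0], [0, 0, 0.2, 0, 0, 0], [0, -0.03, 0.2, 0, 0, 0], [-0.01, -0.08, 0.2, 0, 0, 0], [-0.02, -0.14, 0.2, 0, 0, 0], [-0.03, -0.2, 0.2, 0, 0, 0], [-0.04, -0.26, 0.2, 0, 0, 0], [-0.05, -0.32, 0.2, 0, 0, 0], [-0.053, -0.355, 0.2, 0, 0, 0], [-0.053, -0.37, 0.2, 0, 0, 0], [-0.053, -0.37, 0.2, 0, 0, 0], [-0.053, -0.37, 0.2, 0, 0, 0]]}}

```text
time: 6.58
eef_pos: [0.5602, -0.1838, 0.2502]
tcp_rot: [0.985, 0.171, -0.0, -0.0]
contact_force: [-0.3, -0.5, -1.0]
opening: 0.504
finger_force: 30.7
```

```bash
python3 - <<'E'
from h import *
a=save('scene','s2.png');b=save('top','t2.png')
cv2.imwrite('pics/m2.png',cv2.hconcat([cv2.resize(x,(400,300)) for x in(a,b)])[:,:,::-1])
E
```

```text
(no output)
```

View pics/m2.png

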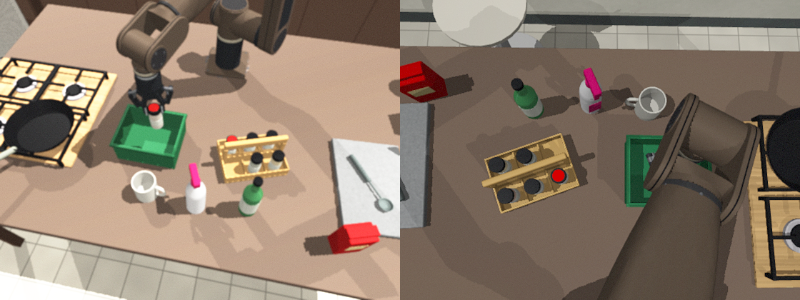

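The jar hangs upright from the gripper over the tub, at about (153,115) in the left picture, and the rest is unmoved. Lowering it now.

Request:
{"name": "apply_moves", "arguments": {"series": [[0, 0, -0.04, 0, 0, 0], [0, 0, -0.1, 0, 0, 0], [0, 0, -0.15, 0, 0, 0], [0, 0, -0.18, 0, 0, 0], [0, 0, -0.192, 0, 0, 0], [0, 0, -0.198, 0, 0, 0], [0, 0, -0.201, 0, 0, 0], [0, 0, -0.202, 0, 0, 0], [0, 0, -0.202, 0, 0, 0]]}}

```text
time: 7.8
eef_pos: [0.5605, -0.1852, 0.0895]
tcp_rot: [0.985, 0.17, 0.0, 0.0]
contact_force: [-1.0, -0.3, -1.5]
opening: 0.504
finger_force: 30.7
```

Request:
{"name": "apply_moves", "arguments": {"series": [[0, 0, 0, 0, 0, 0], [0, 0, 0, 0, 0, 0], [0, 0, 0, 0, 0, 0], [0, 0, 0, 0, 0, 0]], "jaw": 0.72}}

```text
time: 8.3
eef_pos: [0.5601, -0.185, 0.0888]
tcp_rot: [0.985, 0.17, 0.0, 0.0]
contact_force: [-1.0, 0.4, 0.2]
opening: 0.717
finger_force: 0.0
```

Request:
{"name": "apply_moves", "arguments": {"series": [[0, 0, 0.02, 0, 0, 0], [0, 0, 0.06, 0, 0, 0], [0, 0, 0.12, 0, 0, 0], [-0.01, 0.06, 0.15, 0, 0, 0], [-0.02, 0.13, 0.15, 0, 0, 0], [-0.03, 0.2, 0.15, 0, 0, 0], [-0.04, 0.27, 0.15, 0, 0, 0], [-0.049, 0.333, 0.15, 0, 0, 0], [-0.049, 0.333, 0.14, 0, 0, 0], [-0.049, 0.333, 0.13, 0, 0, 0], [-0.049, 0.333, 0.13, 0, 0, 0]], "jaw": 0.76}}

```text
time: 9.68
eef_pos: [0.5206, 0.0803, 0.1919]
tcp_rot: [0.986, 0.169, -0.001, -0.0]
contact_force: [-0.1, -0.1, 0.2]
opening: 0.761
finger_force: 0.0
```

```bash
python3 red.py w2.png; python3 -c "
from h import *
print(ctrl.get_state()['eef_pos'])"
```

```text
[277.4 214.1] [ 250  188   55   53 2274] [0.524  0.0827 0.098 ]
[0.52091967 0.08024471 0.19229787]
```

Request:
{"name": "apply_moves", "arguments": {"series": [[0.0025, 0.002, -0.04, 0, 0, 0], [0.0025, 0.002, -0.075, 0, 0, 0], [0.0025, 0.002, -0.105, 0, 0, 0], [0.0025, 0.002, -0.128, 0, 0, 0], [0.0025, 0.002, -0.128, 0, 0, 0], [0.0025, 0.002, -0.128, 0, 0, 0]]}}

```text
time: 10.48
eef_pos: [0.5238, 0.0827, 0.0913]
tcp_rot: [0.985, 0.17, 0.001, 0.0]
contact_force: [0.3, 0.6, 0.5]
opening: 0.758
finger_force: 0.0
```

Request:
{"name": "apply_moves", "arguments": {"series": [[0, 0, 0, 0, 0, 0], [0, 0, 0, 0, 0, 0], [0, 0, 0, 0, 0, 0], [0, 0, 0, 0, 0, 0], [0, 0, 0, 0, 0, 0], [0, 0, 0, 0, 0, 0]], "jaw": 0.3, "squeeze": 30}}

```text
time: 11.22
eef_pos: [0.524, 0.0831, 0.0918]
tcp_rot: [0.985, 0.17, 0.001, 0.0]
contact_force: [0.2, -0.4, 6.3]
opening: 0.503
finger_force: 30.8
```

Request:
{"name": "apply_moves", "arguments": {"series": [[0, 0, 0.02, 0, 0, 0], [0, 0, 0.06, 0, 0, 0], [0, 0, 0.11, 0, 0, 0], [0, 0, 0.16, 0, 0, 0], [0, 0, 0.2, 0, 0, 0], [0, -0.03, 0.2, 0, 0, 0], [-0.002, -0.08, 0.2, 0, 0, 0], [-0.004, -0.14, 0.2, 0, 0, 0], [-0.006, -0.2, 0.2, 0, 0, 0], [-0.01, -0.27, 0.2, 0, 0, 0], [-0.012, -0.34, 0.2, 0, 0, 0], [-0.015, -0.4, 0.2, 0, 0, 0], [-0.017, -0.44, 0.2, 0, 0, 0], [-0.017, -0.454, 0.2, 0, 0, 0], [-0.017, -0.454, 0.2, 0, 0, 0], [-0.017, -0.454, 0.2, 0, 0, 0]]}}

```text
time: 13.22
eef_pos: [0.5094, -0.2788, 0.2503]
tcp_rot: [0.985, 0.171, -0.0, -0.0]
contact_force: [-0.5, -0.1, -1.3]
opening: 0.505
finger_force: 30.7
```

```bash
python3 - <<'E'
from h import *
a=save('scene','s3.png');b=save('wrist','w3.png')
cv2.imwrite('pics/m3.png',cv2.hconcat([cv2.resize(x,(400,300)) for x in(a,b)])[:,:,::-1])
E
```

```text
(no output)
```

View pics/m3.png

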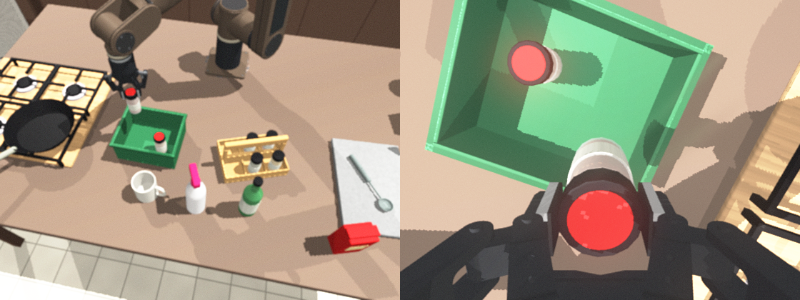

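The first jar stands upright in the tub, and the second is held upright at its near/right side. I'll check the tub rim in the wrist view before lowering.

```bash
python3 - <<'E'
from h import *
uv=np.array([[710-400,47],[430-400,148],[458-400,0]])*1.4
print(toz('wrist',uv,.1).round(3))
print('jar foot px(half scale)',proj('wrist',[[.51,-.28,.005],[.5605,-.185,.095]])/1.4)
E
```

```text
[[ 0.633 -0.347  0.1  ]
 [ 0.441 -0.111  0.1  ]
 [ 0.591 -0.111  0.1  ]]
jar foot px(half scale) [[200.75165225 123.80138016]
 [128.34829902  62.03170295]]
```

Request:
{"name": "apply_moves", "arguments": {"series": [[0, 0, -0.04, 0, 0, 0], [0, 0, -0.1, 0, 0, 0], [0, 0, -0.15, 0, 0, 0], [0, 0, -0.18, 0, 0, 0], [0, 0, -0.192, 0, 0, 0], [0, 0, -0.198, 0, 0, 0], [0, 0, -0.201, 0, 0, 0], [0, 0, -0.202, 0, 0, 0], [0, 0, -0.202, 0, 0, 0]]}}

```text
time: 14.45
eef_pos: [0.5096, -0.2804, 0.0895]
tcp_rot: [0.985, 0.17, 0.0, 0.0]
contact_force: [-0.4, -0.1, -0.1]
opening: 0.505
finger_force: 30.7
```

Request:
{"name": "apply_moves", "arguments": {"series": [[0, 0, 0, 0, 0, 0], [0, 0, 0, 0, 0, 0], [0, 0, 0, 0, 0, 0], [0, 0, 0, 0, 0, 0]], "jaw": 0.7}}

```text
time: 14.95
eef_pos: [0.5093, -0.2802, 0.0887]
tcp_rot: [0.985, 0.17, -0.0, 0.0]
contact_force: [0.5, -0.9, -0.3]
opening: 0.702
finger_force: 0.0
```

Request:
{"name": "apply_moves", "arguments": {"series": [[0, 0, 0.03, 0, 0, 0], [0, 0, 0.09, 0, 0, 0], [0, 0, 0.16, 0, 0, 0], [0, 0.02, 0.2, 0, 0, 0.1], [0, 0.06, 0.22, 0, 0, 0.3], [0.004, 0.12, 0.22, 0, 0, 0.5], [0.008, 0.18, 0.22, 0, 0, 0.7], [0.012, 0.24, 0.22, 0, 0, 0.9], [0.012, 0.287, 0.22, 0, 0, 1]]}}

```text
time: 16.08
eef_pos: [0.5188, -0.0487, 0.2648]
tcp_rot: [0.844, 0.536, 0.0, 0.0]
contact_force: [-0.3, -0.9, -0.6]
opening: 0.696
finger_force: 0.0
```

Request:
{"name": "apply_moves", "arguments": {"series": [[0.002, 0.06, 0, 0, 0, 0.2], [0.004, 0.12, 0, 0, 0, 0.4], [0.008, 0.18, 0, 0, 0, 0.6], [0.012, 0.24, 0, 0, 0, 0.8], [0.0135, 0.275, 0, 0, 0, 0.95], [0.0135, 0.2875, 0, 0, 0, 1], [0.0135, 0.2875, 0, 0, 0, 1], [0.0135, 0.2875, 0, 0, 0, 1], [0.0135, 0.2875, 0, 0, 0, 1]], "jaw": 0.6}}

```text
time: 17.2
eef_pos: [0.5299, 0.1784, 0.2648]
tcp_rot: [0.577, 0.817, -0.0, 0.0]
contact_force: [-0.4, -0.0, -0.2]
opening: 0.598
finger_force: 0.0
```

```bash
python3 - <<'E'
from h import *
s=ctrl.get_state();print(s['eef_pos'],s['tcp_rot'].round(4))
a=save('scene','s4.png');b=save('wrist','w4.png')
cv2.imwrite('pics/m4.png',cv2.hconcat([cv2.resize(x[80:320,120:440],(400,300)) if i==0 else cv2.resize(x,(400,300)) for i,x in enumerate((a,b))])[:,:,::-1])
E
```

```text
[0.52987091 0.17842468 0.26477142] [ 5.773e-01  8.165e-01 -1.000e-04  1.000e-04]
```

View pics/m4.png

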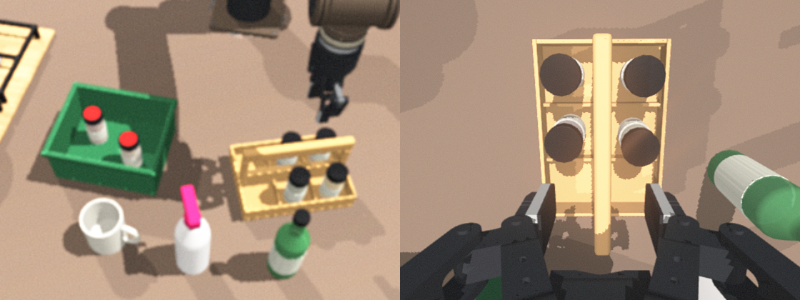

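Both rejects stand upright in the tub, four good jars remain in the caddy, and the rail runs upright in the wrist view at full-size column 283. I'll refine its line.

```bash
python3 - <<'E'
from h import *
im=cv2.imread('pics/w4.png').astype(int)
# rail edges where background is dark lids: print luminance profile
g=im.sum(2)
for r in (105,195,340):
    print(r,(g[r,258:312:2]).tolist())
for uv in ([277,60],[289,60],[275,300],[291,300]): pass
print(proj('wrist',[[.5354-np.sin(.3418)*y,.1643+np.cos(.3418)*y,.138] for y in(.115,.05,0,-.05,-.115)]).round(1))
E
```

```text
105 [587, 651, 648, 645, 651, 652, 529, 634, 665, 682, 685, 688, 682, 684, 685, 682, 684, 663, 620, 547, 645, 652, 649, 653, 651, 486, 723]
195 [568, 673, 671, 674, 676, 506, 470, 611, 651, 676, 676, 676, 676, 674, 679, 676, 678, 651, 581, 608, 647, 645, 561, 423, 637, 546, 384]
340 [259, 297, 287, 310, 299, 306, 299, 369, 431, 450, 462, 464, 461, 457, 465, 457, 437, 419, 362, 313, 304, 312, 297, 301, 302, 303, 297]
[[278.9  49.9]
 [279.1 154.4]
 [279.1 225.2]
 [279.2 288.9]
 [279.3 362.8]]
```

Request:
{"name": "apply_moves", "arguments": {"series": [[0.0024, 0.001, -0.04, 0, 0, 0], [0.0024, 0.001, -0.09, 0, 0, 0], [0.0024, 0.001, -0.13, 0, 0, 0], [0.0024, 0.001, -0.155, 0, 0, 0], [0.0024, 0.001, -0.173, 0, 0, 0], [0.0024, 0.001, -0.173, 0, 0, 0], [0.0024, 0.001, -0.173, 0, 0, 0]]}}

```text
time: 18.18
eef_pos: [0.5324, 0.1803, 0.1274]
tcp_rot: [0.577, 0.817, 0.001, 0.001]
contact_force: [0.6, 0.0, 0.5]
opening: 0.6
finger_force: 0.0
```

Request:
{"name": "apply_moves", "arguments": {"series": [[0, 0, 0, 0, 0, 0], [0, 0, 0, 0, 0, 0], [0, 0, 0, 0, 0, 0], [0, 0, 0, 0, 0, 0], [0, 0, 0, 0, 0, 0], [0, 0, 0, 0, 0, 0], [0, 0, 0, 0, 0, 0]], "jaw": 0.05, "squeeze": 70}}

```text
time: 19.05
eef_pos: [0.5316, 0.1802, 0.1273]
tcp_rot: [0.576, 0.817, -0.0, 0.0]
contact_force: [-4.0, -1.1, 6.1]
opening: 0.196
finger_force: 69.3
```

```bash
cat > st.py <<'E'
from h import *
s=ctrl.get_state()
print(s['time'],s['eef_pos'].round(4),s['tcp_rot'].round(4),'F',s['contact_force'].round(2),'T',s['wrist_torque'].round(3),s['opening'],s['finger_force'])
c,q=np.cos(.3418),np.sin(.3418); T=s['wrist_torque']
print('T caddy x,y',T[0]*c+T[1]*q,-T[0]*q+T[1]*c)
E
python3 st.py
```

```text
19.05 [0.5316 0.1802 0.1273] [ 5.763e-01  8.172e-01 -2.000e-04  1.000e-04] F [-4.  -1.1  6.1] T [-0.184  0.432  0.074] 0.19577969845578733 69.3423342704773
T caddy x,y -0.02852487404837195 0.4688309191539987
```

Request:
{"name": "apply_moves", "arguments": {"series": [[0, 0, 0.004, 0, 0, 0], [0, 0, 0.008, 0, 0, 0], [0, 0, 0.012, 0, 0, 0], [0, 0, 0.016, 0, 0, 0], [0, 0, 0.02, 0, 0, 0], [0, 0, 0.02, 0, 0, 0], [0, 0, 0.02, 0, 0, 0], [0, 0, 0.02, 0, 0, 0]]}}

```text
time: 20.05
eef_pos: [0.5315, 0.1802, 0.1421]
tcp_rot: [0.577, 0.817, -0.0, -0.0]
contact_force: [0.1, -0.4, -7.7]
opening: 0.198
finger_force: 68.4
```

```bash
python3 st.py; python3 - <<'E'
from h import *
a=save('scene','s5.png');b=save('wrist','w5.png')
cv2.imwrite('pics/m5.png',cv2.hconcat([cv2.resize(a[150:300,260:460],(400,300)),cv2.resize(b,(400,300))])[:,:,::-1])
E
python3 st.py
```

```text
20.05 [0.5315 0.1802 0.1421] [ 5.765e-01  8.171e-01 -1.000e-04 -1.000e-04] F [ 0.06 -0.45 -7.69] T [-0.02  -0.046 -0.005] 0.1981232414984563 68.35554957389832
T caddy x,y -0.03411612900724303 -0.03666811930623727
20.15 [0.5315 0.1803 0.1422] [ 5.765e-01  8.171e-01 -1.000e-04 -1.000e-04] F [ 0.27  0.26 -7.22] T [-0.057 -0.03  -0.022] 0.19929490734998276 68.3594799041748
T caddy x,y -0.06424782544674065 -0.009359442602899302
```

View pics/m5.png

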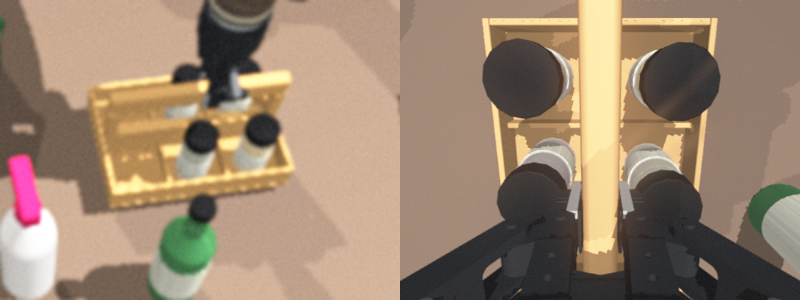

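The caddy hangs clear of the worktop and looks level with all four jars upright. I'll average the moment and check tilt before lifting on.

```bash
python3 - <<'E'
from h import *
T=[];F=[]
for i in range(12):
    ctrl.read_camera('wrist'); s=ctrl.get_state(); T.append(s['wrist_torque']);F.append(s['contact_force'])
T=np.mean(T,0);F=np.mean(F,0);c,q=np.cos(.3418),np.sin(.3418)
print(s['time'],F,'Tx,Ty caddy',T[0]*c+T[1]*q,-T[0]*q+T[1]*c,'com dy',(T[0]*c+T[1]*q)/F[2])
# tilt: fit caddy corners in wrist picture, 4 far points picked by eye
im=cv2.imread('pics/w5.png')
dz=.0148
cand=np.array([[.084,.12,.044],[-.084,.12,.044]])
a=np.arctan2(q,c)
for tilt in np.radians([-4,-2,0,2,4]):
    Rm=R.from_euler('z',a).as_matrix()@R.from_euler('x',tilt).as_matrix()
    piv=np.array([0,.0165,.128]); w=s['eef_pos']*[1,1,0]+[0,0,.128+dz]
    print(np.degrees(tilt),(proj('wrist',w+(cand-piv)@Rm.T)/1.4+[400,0]).round(1).tolist())
E
```

```text
20.75 [ 0.03552763  0.25483369 -7.42143244] Tx,Ty caddy -0.020339645318654957 -0.0042261189235259225 com dy 0.0027406630035676344
-4.0 [[712.0, 32.7], [485.6, 32.5]]
-2.0 [[714.4, 27.5], [483.1, 27.2]]
0.0 [[717.0, 22.1], [480.5, 21.8]]
2.0 [[719.7, 16.7], [477.7, 16.3]]
4.0 [[722.6, 11.1], [474.8, 10.8]]
```

Request:
{"name": "apply_moves", "arguments": {"series": [[0, 0, 0, 0, 0, 0], [0, 0, 0.005, 0, 0, 0], [0, 0, 0.015, 0, 0, 0], [0, 0, 0.027, 0, 0, 0], [0, 0, 0.04, 0, 0, 0], [0, 0, 0.054, 0, 0, 0], [0, 0, 0.068, 0, 0, 0], [0, 0, 0.081, 0, 0, 0], [0, 0, 0.092, 0, 0, 0], [0, 0, 0.1, 0, 0, 0], [0, 0, 0.105, 0, 0, 0], [0, 0, 0.107, 0, 0, 0], [0, 0, 0.107, 0, 0, 0], [0, 0, 0.107, 0, 0, 0], [0, 0, 0.107, 0, 0, 0], [0, 0, 0.107, 0, 0, 0], [0, 0, 0.107, 0, 0, 0]], "squeeze": 90}}

```text
time: 22.88
eef_pos: [0.5316, 0.1803, 0.2279]
tcp_rot: [0.577, 0.817, -0.0, -0.0]
contact_force: [-0.1, -0.2, -7.2]
opening: 0.198
finger_force: 89.6
```

```bash
python3 st.py; python3 - <<'E'
from h import *
a=save('scene','s6.png');b=save('wrist','w6.png')
print(cv2.absdiff(b,cv2.imread('pics/w5.png')[:,:,::-1])[200:,200:360].mean())
cv2.imwrite('pics/m6.png',cv2.hconcat([cv2.resize(a,(400,300)),cv2.resize(b,(400,300))])[:,:,::-1])
E
```

```text
22.875 [0.5316 0.1803 0.2279] [ 0.5765  0.8171 -0.     -0.    ] F [-0.09 -0.24 -7.19] T [-0.036  0.053 -0.048] 0.19809823808034546 89.55568671226501
T caddy x,y -0.01575766702862718 0.06203227122988208
3.333655303030303
```

View pics/m6.png

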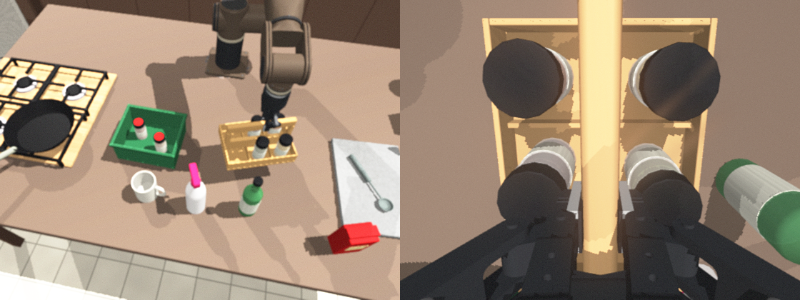

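The caddy is held about 10 cm up, unchanged relative to the gripper (wrist corners still at (483,18) and (717,18)). All the jars are upright and both rejects are in the tub. Handing in.

```bash
python3 -c "
from plant import ctrl
print(ctrl.sign_off())"
```

```text
the job is handed in; nothing more can be done
None
```

Both out-of-date jars stand upright in the tub, and the caddy with the four good jars is held level and still about 10 cm above the worktop; the job is handed in after about 23 s of robot time.

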